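# Push an instrument box through the bench gauge

## Task

Check the blue instrument box in the push-through gauge: stand it upright between the rails in the loading bay, between the plunger head and the yellow arch, and let go of it. Then push the red plate of the sprung plunger all the way to the end of its stroke, hold it there a moment so the box comes right out on the far side of the arch still standing, and let the plunger spring fully back. Leave the jar, the glue bottle and the knife where they are.

Things in the scene. Friction and masses are not known exactly. Their poses are not given: they have to be found in the camera images.
- box: Blue closed plastic instrument box with a 10 mm black band near its top, 50 mm (own x) by 32 mm (own y) by 90 mm tall (own z), about 0.16 kg, standing upright on the table. Origin: centre of its underside. It is the same after a half turn about z. Grip it across the 32 mm sides, in the upper half.
- gauge: Push-through gauge fixed to the table: aluminium base 305 x 110 x 15 mm (x -175 to +130 mm). Origin: on the table under the loading bay's centre; +x is the way the plunger pushes. Two rails (x -45 to +130) leave a 37 mm channel centred on y = 0; walls 18 mm high above the base, flared lips to 27 mm. Grey guide block at x -60 to -46 mm, 66 mm wide, 65 mm high over the table.
- bay (a point): Centre of the loading bay on the base's top face, 15 mm above the table; axes as the gauge's. The bay is 66 mm long, from the plunger head's face at x = -33 mm to the arch at x = +33 mm; the box stands here with its 50 mm side along x.
- arch (a point): Centre of the yellow arch over the channel, at the base's top face, 39 mm along +x from the bay centre. The arch is 12 mm thick (x), opening 37 mm wide and 98 mm high above the base, 69 mm wide outside, top 125 mm above the table. A box wholly through it has its centre 31 mm or more beyond this point. A low rubber stop lies 85 mm beyond it.
- push_pad (a point): Centre of the outer (robot-side) face of the plunger's red push plate, 65 mm above the table; axes as the gauge's. The plate is 70 mm wide (y), 70 mm high (from 30 to 100 mm above the table), 10 mm thick; it is pushed along +x and moves with the plunger. At rest it lies 165 mm behind the bay centre, and 82 mm behind it at full stroke.
- jar: Glass screw jar with an aluminium cap, 60 mm across, 70 mm tall, standing; origin: centre of its underside. Not to be disturbed.
- glue: Orange glue bottle with a white cap, 50 mm across, 100 mm tall, standing; origin: centre of its underside. Not to be disturbed.
- knife: Red closed utility knife, lying flat, 150 x 26 x 18 mm, long along its own x; origin: centre of its underside. Not to be disturbed.
Things that resemble listed ones, but are neither listed nor needed, are in the scene too. Several things look just like the box: the one meant starts farthest to the robot's right.

How it is judged:
By the outcome, as a careful person would: the job done as asked, in the order asked, and still so for the second after the job is handed in, with the robot touching nothing.
It also fails if it takes over 61 s, if anything falls off the work surface, if the arm or the gripper's body presses on something with over 40 N, if the wrist force passes 120 N, or if a joint passes its speed limit or range.

## Robot

A 7-joint arm with a two-finger parallel gripper is mounted at the origin on the work surface. World frame = base frame: x ahead of the robot, y to its left, z up, the work surface at z = 0. Lengths are in m, angles in rad, forces in N, time in s.
With the tool pointing down it reaches from about 0.425 to 0.925 m from the base axis. Payload 6.8 kg.
Tool frame: the origin (TCP) lies on the mounting face of the last link; the fingertips stand 173 mm ahead of it and the grasp point (between the pads) lies 155 mm ahead of it; z points along the fingers, y is the line along which they close (so a half turn about z gives the same grasp; the last joint's range is limited). The gripper opens to 85 mm and grips with 20 to 120 N. Pads are 22 mm wide; open, the fingers measure 114 mm over their backs; the gripper's body (76 mm by 85 mm) begins 54 mm behind the grasp point. The pads swing forward as they close: fully open they stand 13 mm farther back than shut.
Start: joints at [1.11, 0.477, 0.022, 1.555, -0.011, 1.109, -0.083], TCP at [0.233, -0.633, 0.405] pointing down, gripper open.
Joint ranges: [-2.96, 2.96], [-0.34, 2.1], [-1.41, 1.46], [0.24, 2.44], [-1.37, 4.51], [0.17, 1.92], [-2.96, 2.96]. Speed limits (rad/s): [2.39, 2.39, 3.14, 3.14, 3.14, 3.14, 3.14].

## Interface

Orientations are given as a unit quaternion [w, x, y, z].
In Python, from station import bot gives the robot as it stands. The module is installed in compiled form; this text tells all that it offers.
- The arm moves only by the shell command python3 -m pendant 'ROWS' [FORCE]. ROWS is JSON, a list of rows, each a list of 5 numbers: the finger opening in m, from 0 to 0.0854, then the shift along the tool's x, y, z in m, then the turn about the tool's z in degrees. In form: [[jaw, x, y, z, yaw], ...]. A call has 1 to 12 rows; each row shifts and turns the commanded pose from where the row before left it, along the tool's axes as they then stand; what a row does not reach is not made up. A row lasts 1/12 s, in which the tool goes at most 41.7 mm and 7.16 degrees, less where a joint would pass 70% of its speed; a pose out of reach is approached as far as the arm can. A call with a gripper value outside its range is refused whole. The fingers move at their own pace and stop on an object; FORCE is the grip in N (left out, the last holds). Time passes only in rows, so rows that do not move let the fingers close. It gives the time, the measured TCP pose, the force, the opening and the grip force at its end, in the units of the state.
- bot.get_obs(): the state, without advancing time (a new reading comes with each control period).
- bot.read_camera(name): name is "scene" or "top" or "wrist"; returns (picture, depth): 400x640x3 uint8, blue, green, red; 400x640 float32, m along the optical axis (not along the pixel's ray), 0 where there is no reading.
- bot.camera_model(name): a dict with "intrinsics" (3x3 intrinsics, pixels), "R" (3x3) and "t" (3): a world point X has camera coordinates R X + t. Camera axes: x right, y down, z forward; pixel columns grow to the right and rows downward; lengths in m; the calibration is good to about 2 mm. A picture is of the moment at which its call begins: read the wrist's pose just before it. camera_model takes no time and is no camera call; for the wrist camera it gives the pose at the moment of the call.
- bot.hand_in(): hands the job in; it is judged then, once.
Trained networks look in the newest picture that a camera, given by its name, has taken for a name from the list of things; names that differ only in an ending like _2 or _b are one class to them, and where a whole thing is asked for, a point or a joint stands for the part that bears it (a point fixed in the world has none). Each returns a list of dicts, best first, with "score" (0 to 1); they miss things now and then, are a little off and sometimes report something else, mostly with a low value. They report only what shows in the picture. A call takes as long as a camera call. They do not tell look-alikes from the thing itself.
- bot.boxes_of(name, camera): "at" ([column, row] in pixels, amid what is visible of it).
- bot.trace(name, camera): "mask" (400x640 bool, what is visible of it) and "at" ([column, row] in pixels, amid what is visible of it).
- bot.pinpoint(name, camera): "at" ([column, row] in pixels: a listed point, or the origin of a listed thing).
The state is a dict: "t": time; "q": joint angles; "joint_vel": joint speeds; "joint_torque": joint torques, N m; "eef_pos": TCP position; "tool_rot": TCP orientation; "contact_force": force on the tool from outside, world axes, zero at the start; "torque": the same for the moment, N m; "gripper_width": opening from 0.0 (shut) to 1.0 (fully open); "grasp_force": force on a finger pad.
Only numpy, scipy, OpenCV 4.12 (cv2) and the standard library are available. Lean on these libraries where they do the work, as an engineer would, in place of code of your own. Each camera call takes 0.05 s, during which the arm holds its last target. There are 200 camera calls.

## Working session

There is one attempt and no reset: what is moved stays moved. The work goes in short steps, Python scripts to look and compute and a shell command to move; the robot and the scene stay as the last step left them, time stands still between calls to the robot, and variables do not carry over. Pictures are saved under pics/ and viewed, at most 11 in all, crops included, and the job is handed in when it is done.

```bash
mkdir -p pics; cat > h.py <<'E'
import numpy as np, cv2
from station import bot
from scipy.spatial.transform import Rotation as Rn
def cm(c):
    m=bot.camera_model(c); return np.array(m["intrinsics"]),np.array(m["R"]),np.array(m["t"])
def dep(m,px,d):
    K,R,t=m; return R.T@(np.linalg.inv(K)@[px[0],px[1],1]*d-t)
def atz(m,px,z):
    K,R,t=m; o=-R.T@t; v=R.T@np.linalg.inv(K)@[px[0],px[1],1]; return o+v*(z-o[2])/v[2]
def cloud(m,d,mask):
    r,c=np.nonzero(mask&(d>0)); K,R,t=m
    P=np.linalg.inv(K)@np.array([c,r,np.ones(len(c))])*d[r,c]
    return (R.T@(P-t[:,None])).T
E
python3 - <<'E'
from h import *
np.set_printoptions(precision=3,suppress=True)
o=bot.get_obs();print(o)
ims=[]
for c in("scene","top"):
    im,d=bot.read_camera(c);np.savez(f"{c}.npz",im=im,d=d);m=cm(c);ims.append(im)
    for n in("box","jar","glue","knife","gauge"):
        for r in bot.trace(n,c):
            P=cloud(m,d,r["mask"]);
            if len(P)<10: continue
            print(c,n,round(r["score"],2),np.round(r["at"]),np.median(P,0),np.percentile(P,2,0),np.percentile(P,98,0))
    for n in("bay","arch","push_pad","gauge"):
        for r in bot.pinpoint(n,c):
            z=dict(bay=.015,arch=.015,push_pad=.065,gauge=0)[n]
            print(c,n,round(r["score"],2),np.round(r["at"]),atz(m,r["at"],z))
    cv2.imwrite(f"pics/{c}0.png",im)
E
```

```text
{'t': 0.0, 'q': array([ 1.11 ,  0.478,  0.022,  1.556, -0.012,  1.109, -0.083]), 'joint_vel': array([ 0.   , -0.002, -0.001,  0.   ,  0.001,  0.001, -0.   ]), 'joint_torque': array([ -0.   , -59.646,   1.607, -28.12 ,   0.012,   0.009,  -0.   ]), 'eef_pos': array([ 0.233, -0.633,  0.404]), 'tool_rot': array([-0.001,  0.984,  0.175, -0.   ]), 'contact_force': array([-0.671, -0.323,  0.128]), 'torque': array([-0.004, -0.049, -0.011]), 'grasp_force': 0.0, 'gripper_width': 0.9995086876690242}
scene box 0.92 [285. 223.] [ 0.549 -0.101  0.061] [ 0.525 -0.114  0.003] [ 0.564 -0.06   0.09 ]
scene box 0.88 [351. 268.] [ 0.776 -0.143  0.061] [ 0.754 -0.152  0.001] [ 0.787 -0.1    0.09 ]
scene box 0.81 [269. 262.] [ 0.608 -0.21   0.06 ] [ 0.582 -0.225  0.002] [ 0.629 -0.18   0.09 ]
scene box 0.28 [234. 235.] [ 0.473 -0.18   0.052] [ 0.45  -0.194 -0.   ] [ 0.486 -0.155  0.099]
scene jar 0.86 [200. 286.] [ 0.529 -0.356  0.046] [ 0.492 -0.376 -0.001] [ 0.544 -0.325  0.071]
scene glue 0.91 [234. 234.] [ 0.473 -0.181  0.054] [ 0.451 -0.194  0.005] [ 0.487 -0.16   0.098]
scene glue 0.37 [202. 287.] [
[... 1006 characters left out ...]
 [ 0.486 -0.366  0.012] [ 0.535 -0.317  0.073]
top glue 0.55 [400. 256.] [ 0.457 -0.162  0.07 ] [ 0.436 -0.189  0.023] [ 0.48  -0.144  0.102]
top knife 0.74 [163. 242.] [0.489 0.406 0.016] [0.426 0.373 0.003] [0.556 0.44  0.021]
top knife 0.54 [402. 257.] [ 0.457 -0.161  0.069] [ 0.436 -0.189  0.006] [ 0.48  -0.144  0.102]
top gauge 0.68 [318. 198.] [0.596 0.037 0.015] [ 0.455 -0.015  0.01 ] [0.748 0.09  0.123]
top bay 0.62 [314. 193.] [0.614 0.04  0.015]
top arch 0.59 [316. 173.] [0.666 0.036 0.015]
top push_pad 0.56 [312. 253.] [0.462 0.04  0.065]
top push_pad 0.3 [314. 192.] [0.608 0.038 0.065]
top gauge 0.65 [318. 191.] [0.623 0.029 0.   ]
top gauge 0.2 [401. 256.] [ 0.463 -0.179  0.   ]
```

View pics/scene0.png

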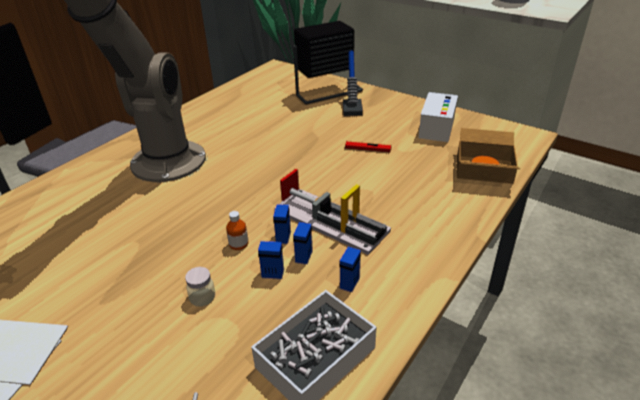

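View pics/top0.png

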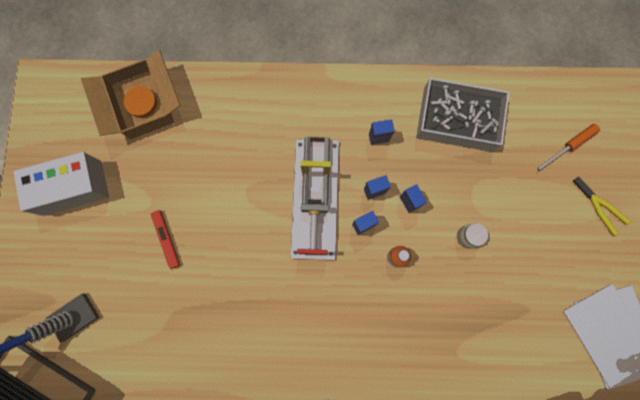

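The scene holds four blue boxes, at top-picture pixels A (366,223), B (377,187), C (413,199) and D (381,132). C, at scene (270,260), has the most negative y (about -0.20), so it is the one farthest right. The gauge has its red plate at top (312,253) and its arch at (316,165). I'll check C in a crop and fit its pose.

```bash
cat >> h.py <<'E'
def toolyaw(o=None):
    q=(o or bot.get_obs())["tool_rot"]; M=Rn.from_quat([q[1],q[2],q[3],q[0]]).as_matrix(); return M
def rect(P):
    (c,s,a)=cv2.minAreaRect(P[:,:2].astype(np.float32)*1000)
    if s[0]<s[1]: s=s[::-1];a+=90
    return np.round(c)/1000,np.round(s),round((a+90)%180-90,1)
E
python3 - <<'E'
from h import *
np.set_printoptions(precision=3,suppress=True)
ims=[]
for c,ctr in(("scene",(270,260)),("top",(413,199))):
    z=np.load(c+".npz");m=cm(c);P=cloud(m,z["d"],z["d"]>0)
    b=P[(P[:,2]>.082)&(P[:,2]<.096)&(abs(P[:,0]-.6)<.06)&(abs(P[:,1]+.2)<.05)]
    print(c,"box top",len(b),b[:,2].mean(),rect(b))
    g=P[(P[:,2]>.009)&(P[:,2]<.022)&(P[:,0]>.4)&(P[:,0]<.82)&(abs(P[:,1]-.035)<.075)]
    print("base",rect(g))
    a=P[(P[:,2]>.105)&(P[:,2]<.135)&(P[:,0]>.6)&(P[:,0]<.75)&(abs(P[:,1]-.035)<.07)];print("arch",len(a),rect(a),a[:,2].max())
    p=P[(P[:,2]>.085)&(P[:,2]<.105)&(P[:,0]>.4)&(P[:,0]<.5)&(abs(P[:,1]-.04)<.06)];print("plate",rect(p))
    x,y=ctr; ims.append(cv2.resize(z["im"][y-45:y+45,x-50:x+50],(400,360),interpolation=2))
cv2.imwrite("pics/crop.png",np.hstack(ims))
M=toolyaw();print(M)
mw=cm("wrist");print("cam in tool",M.T@(-mw[1].T@mw[2]-bot.get_obs()["eef_pos"]),M.T@mw[1].T)
E
```

```text
scene box top 250 0.08754247635822575 (array([ 0.6  , -0.202]), array([51., 35.]), 29.4)
base (array([0.604, 0.036]), array([306., 114.]), -1.2)
arch 174 (array([0.666, 0.035]), array([72., 17.]), 87.1) 0.1268349068828639
plate (array([0.468, 0.039]), array([71., 14.]), -89.9)
top box top 291 0.08877774959141108 (array([ 0.599, -0.201]), array([50., 33.]), 28.2)
base (array([0.601, 0.037]), array([304., 110.]), -1.0)
arch 197 (array([0.663, 0.035]), array([68., 13.]), 89.1) 0.12807211793087145
plate (array([0.464, 0.04 ]), array([69., 10.]), 88.9)
[[ 0.938  0.346  0.   ]
 [ 0.346 -0.938 -0.   ]
 [ 0.     0.    -1.   ]]
cam in tool [ 0.075 -0.001  0.031] [[-0.001 -0.957 -0.291]
 [ 1.    -0.    -0.001]
 [ 0.001 -0.291  0.957]]
```

View pics/crop.png

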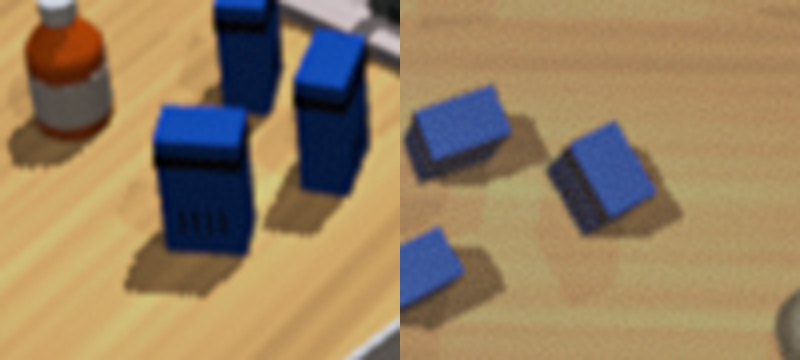

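The crop confirms C: an upright blue box with a black band, whose top face is centred near (0.600,-0.202) with its long axis at about 29°. Both views put its top at about 0.088 m. Now I'll approach it.

```bash
python3 -m pendant '[[0.065,0,0,0,-4.3],[0.065,0,0,0,-4.3],[0.065,0.033,-0.0126,0,0],[0.065,0.033,-0.0126,0,0],[0.065,0.033,-0.0126,0,0],[0.065,0.033,-0.0126,0,0],[0.065,0.033,-0.0126,0,0],[0.065,0.033,-0.0126,0,0],[0.065,0.033,-0.0126,0,0],[0.065,0.033,-0.0126,0,0],[0.065,0.033,-0.0126,0,0],[0.065,0.033,-0.0126,0,0]]' 40
python3 -m pendant '[[0.065,0.033,-0.0126,0,0],[0.065,0.033,-0.0126,0,0],[0.065,0.033,-0.0126,0,0],[0.065,0.033,-0.0126,0,0],[0.065,0.033,-0.0126,0,0],[0.065,0.033,-0.0126,0,0],[0.065,0,0,0,0],[0.065,0,0,0,0]]'
cat >> h.py <<'E'
def go(x,y,z,yaw):
    "shift in tool axes to reach a TCP pose; turn first, then shift"
    o=bot.get_obs();M=toolyaw(o);psi=np.degrees(np.arctan2(M[1,0],M[0,0]))
    a=np.radians(yaw);d=np.array([x,y,z])-o["eef_pos"]
    print("turn %.2f"%-((yaw-psi+180)%360-180),"then shift mm",np.round(1000*np.array([d@[np.cos(a),np.sin(a),0],d@[np.sin(a),-np.cos(a),0],-d[2]]),1),"at",np.round(o["eef_pos"],4),"psi %.2f"%psi,"tilt",np.round(M[:,2],4),"q",np.round(o["q"],2))
E
python3 - <<'E'
from h import *
np.set_printoptions(precision=4,suppress=True)
m=cm("wrist");im,d=bot.read_camera("wrist");cv2.imwrite("pics/w1.png",im)
P=cloud(m,d,d>0)
b=P[(P[:,2]>.080)&(P[:,2]<.098)&(abs(P[:,0]-.6)<.05)&(abs(P[:,1]+.2)<.045)]
print(len(b),np.median(b[:,2]),rect(b))
for r in bot.trace("box","wrist"): print(r["score"],r["at"])
go(.6,-.2015,.224,28.8)
E
```

```text
t: 2.0
eef_pos: [0.4625, -0.3626, 0.405]
tool_rot: [0.0, 0.969, 0.249, 0.0]
contact_force: [1.0, -0.2, 0.1]
gripper_width: 0.76
grasp_force: 0.0
t: 2.67
eef_pos: [0.6001, -0.1995, 0.4046]
tool_rot: [-0.0, 0.968, 0.251, 0.0]
contact_force: [-0.9, -0.4, -0.6]
gripper_width: 0.761
grasp_force: 0.0
1545 0.08963561909548765 (array([ 0.6  , -0.197]), array([50., 32.]), 29.8)
0.93 [316.2, 179.8]
0.89 [334.9, 12.2]
0.74 [255.9, 119.4]
0.71 [202.1, 175.9]
turn -0.03 then shift mm [  2.3  -0.6 180.6] at [ 0.5983 -0.2032  0.4046] psi 28.77 tilt [-0.0006 -0.0008 -1.    ] q [ 0.38  0.42 -0.2   1.65  0.09  1.08 -0.92]
```

View pics/w1.png

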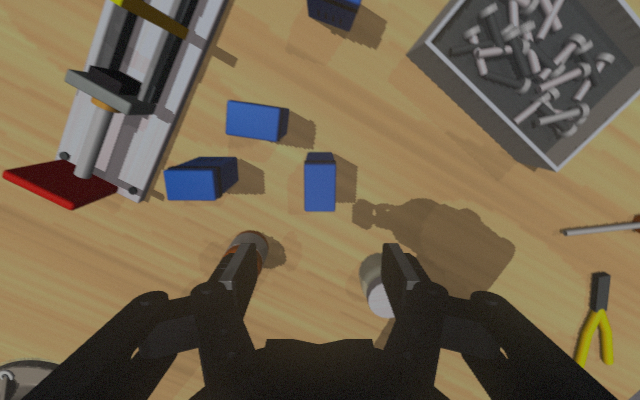

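The wrist view shows the chosen box at (319,182), almost midway between the fingers at columns 240 and 390. Glue is at (250,245), the jar at (380,285), and both are clear of the descent. Going down to grip.

```bash
python3 -m pendant '[[0.065,0.001,-0.001,0.03,0],[0.065,0,0,0.03,0],[0.065,0,0,0.03,0],[0.065,0,0,0.03,0],[0.065,0,0,0.03,0],[0.065,0,0,0.03,0],[0.065,0,0,0,0],[0.02,0,0,0,0],[0.02,0,0,0,0],[0.02,0,0,0,0],[0.02,0,0,0,0],[0.02,0,0,0,0]]' 50
python3 -m pendant '[[0.02,0,0,0,0],[0.02,0,0,0,0],[0.02,0,0,-0.01,0],[0.02,0,0,-0.02,0],[0.02,0,0,-0.03,0],[0.02,0,0,-0.03,0],[0.02,0,0,-0.03,0],[0.02,0,0,-0.03,0],[0.02,0,0,-0.02,0],[0.02,0,0,0,0],[0.02,0,0,0,0]]'
python3 - <<'E'
from h import *
np.set_printoptions(precision=4,suppress=True)
m=cm("wrist");o=bot.get_obs();im,d=bot.read_camera("wrist");cv2.imwrite("pics/w2.png",im)
P=cloud(m,d,d>0)
b=P[(abs(P[:,0]-o["eef_pos"][0])<.06)&(abs(P[:,1]-o["eef_pos"][1])<.06)&(P[:,2]>.12)&(P[:,2]<.30)]
print(len(b),np.histogram(b[:,2],18,(.12,.30))[0])
go(.6255,.036,.405,-1.1)
E
```

```text
t: 3.77
eef_pos: [0.5999, -0.2016, 0.2271]
tool_rot: [0.001, 0.969, 0.249, 0.002]
contact_force: [-1.0, -1.1, 7.4]
gripper_width: 0.369
grasp_force: 54.9
t: 4.68
eef_pos: [0.5991, -0.2008, 0.3965]
tool_rot: [0.001, 0.969, 0.249, 0.001]
contact_force: [-0.4, 0.3, -2.6]
gripper_width: 0.37
grasp_force: 53.7
32191 [   0    0    0    0    0  142  190  238  266  322  399  756 1122 8377
 1820 5245 5104 8210]
turn 29.92 then shift mm [  22.3 -237.2  -10.3] at [ 0.5986 -0.2008  0.3947] psi 28.82 tilt [-0.0002  0.     -1.    ] q [ 0.38  0.42 -0.2   1.66  0.09  1.06 -0.92]
```

View pics/w2.png

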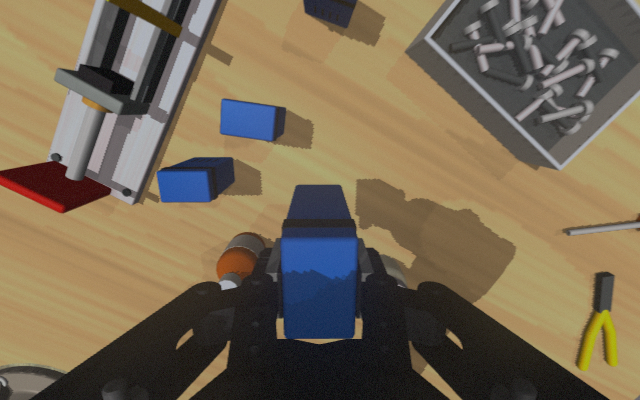

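The box is held squarely between the fingers and hangs in the middle of the picture, at (318,260). I'll turn it and carry it above the bay, then measure how it sits in the hand and where the gauge is.

```bash
python3 -m pendant '[[0.02,0,0,0,6],[0.02,0,0,0,6],[0.02,0,0,0,6],[0.02,0,0,0,6],[0.02,0,0,0,5.9],[0.02,0.003,-0.03,0,0],[0.02,0.003,-0.03,0,0],[0.02,0.003,-0.03,0,0],[0.02,0.003,-0.03,0,0],[0.02,0.003,-0.03,0,0],[0.02,0.003,-0.03,0,0],[0.02,0.003,-0.03,0,0]]'
python3 -m pendant '[[0.02,0.001,-0.02,0,0],[0.02,0,-0.007,0,0],[0.02,0,0,0,0],[0.02,0,0,0,0],[0.02,0,0,0,0]]'
python3 - <<'E'
from h import *
np.set_printoptions(precision=4,suppress=True)
m=cm("wrist");o=bot.get_obs();im,d=bot.read_camera("wrist");cv2.imwrite("pics/w3.png",im)
P=cloud(m,d,d>0)
hsv=cv2.cvtColor(im,cv2.COLOR_BGR2HSV)
mk=(abs(hsv[...,0].astype(int)-112)<14)&(hsv[...,1]>120)&(hsv[...,2]>30)
e=o["eef_pos"];b=cloud(m,d,mk);b=b[(abs(b[:,0]-e[0])<.06)&(abs(b[:,1]-e[1])<.06)&(b[:,2]>.15)]
zt=np.percentile(b[:,2],97);t=b[b[:,2]>zt-.006]
print("eef",e,"box top z",zt,"n",len(t),rect(t),"front edge x",np.percentile(t[:,0],99))
g=P[(P[:,2]>.009)&(P[:,2]<.021)&(abs(P[:,1]-.036)<.062)&(P[:,0]>.4)&(P[:,0]<.8)]
print("base",rect(g), g.min(0),g.max(0))
a=P[(P[:,2]>.115)&(P[:,2]<.135)&(P[:,0]>.64)&(P[:,0]<.70)&(abs(P[:,1]-.035)<.05)]
print("arch",len(a),a.max(0),a.min(0),rect(a) if len(a)>5 else 0)
for c in("bay","arch"):
  for r in bot.pinpoint(c,"wrist"): print(c,r["score"],r["at"],atz(m,r["at"],.015))
go(.6255,.036,.405,-1.1)
E
```

```text
t: 5.73
eef_pos: [0.6234, 0.0101, 0.3925]
tool_rot: [0.0, 1.0, -0.009, -0.002]
contact_force: [1.0, -0.3, -1.0]
gripper_width: 0.365
grasp_force: 53.8
t: 6.15
eef_pos: [0.6254, 0.0333, 0.3939]
tool_rot: [0.001, 1.0, -0.011, -0.001]
contact_force: [-0.8, 0.1, -2.1]
gripper_width: 0.369
grasp_force: 53.7
eef [0.6254 0.0333 0.3939] box top z 0.2575422290100265 n 7464 (array([0.626, 0.022]), array([57., 50.]), 88.3) front edge x 0.6510116518959379
base (array([0.644, 0.04 ]), array([225., 110.]), -1.1) [ 0.5323 -0.0167  0.0114] [0.7559 0.097  0.0209]
arch 1380 [0.6716 0.074  0.1272] [0.6587 0.0049 0.115 ] (array([0.665, 0.039]), array([69., 12.]), 89.0)
bay 0.61 [315.2, 170.7] [0.6292 0.0389 0.015 ]
arch 0.9 [316.2, 139.2] [0.6667 0.0367 0.015 ]
turn -0.14 then shift mm [ -0.1  -2.3 -10.5] at [0.6256 0.0337 0.3945] psi -1.24 tilt [-0.0003 -0.0008 -1.    ] q [-0.03  0.41 -0.17  1.68  0.08  1.06 -1.81]
```

View pics/w3.png

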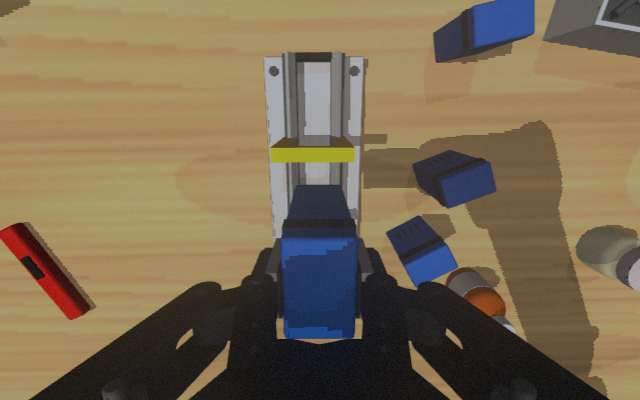

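The held box hangs at (320,260) above the channel, with the arch's top bar at columns 271-354, row 153. The mask picked up some finger pixels, so I'll refine the box's place in the hand using the same picture.

```bash
python3 - <<'E'
from h import *
np.set_printoptions(precision=4,suppress=True)
m=cm("wrist");im=cv2.imread("pics/w3.png");o=bot.get_obs()
hsv=cv2.cvtColor(im,cv2.COLOR_BGR2HSV)
mk=((abs(hsv[...,0].astype(int)-112)<14)&(hsv[...,1]>120)&(hsv[...,2]>30)).astype(np.uint8)
print("eef",o["eef_pos"])
for r,z in((190,.172),(196,.18),(250,.258),(265,.258),(325,.258)):
    c=np.nonzero(mk[r,260:380])[0]+260
    L,R=atz(m,(c.min(),r),z),atz(m,(c.max()+1,r),z);print(r,c.min(),c.max(),L,R,"width",L[1]-R[1],"mid y",(L[1]+R[1])/2)
for r,z in((151,.126),(155,.126)):
    c=np.nonzero((im[r,:,2]>120)&(im[r,:,0]<60))[0];c=c[(c>255)&(c<370)]
    L,R=atz(m,(c.min(),r),z),atz(m,(c.max()+1,r),z);print("arch",L,R,"mid",(L+R)/2)
for r in(80,100,120): print(r,[int(v) for v in im[r,280:356:2].mean(1)])
for c in (310,320,330): print(c,[int(v) for v in im[180:192,c].mean(1)],"top rows",[int(v) for v in im[228:242,c].mean(1)],[int(v) for v in im[330:344,c].mean(1)])
for r in(186,237,339):print(r,atz(m,(320,r),{186:.168,237:.258,339:.258}[r]))
E
```

```text
eef [0.6256 0.0337 0.3945]Traceback (most recent call last):
  File "<stdin>", line 9, in <module>
    return umr_minimum(a, axis, None, out, keepdims, initial, where)
ValueError: zero-size array to reduction operation minimum which has no identity
```

```bash
python3 - <<'E'
from h import *
np.set_printoptions(precision=4,suppress=True)
m=cm("wrist");im=cv2.imread("pics/w3.png").astype(int);o=bot.get_obs()
print("eef",o["eef_pos"])
mk=im[...,0]-im[...,2]>20
for r,z in((192,.172),(200,.182),(250,.258),(265,.258),(325,.258)):
    c=np.nonzero(mk[r,270:372])[0]+270
    if len(c)<5: print(r,len(c));continue
    L,R=atz(m,(c.min(),r),z),atz(m,(c.max()+1,r),z);print(r,c.min(),c.max(),"width",L[1]-R[1],"mid y",(L[1]+R[1])/2)
for r in (152,155):
    c=np.nonzero((im[r,:,2]>100)&(im[r,:,0]<80))[0];c=c[(c>262)&(c<362)]
    if len(c)>5:
        L,R=atz(m,(c.min(),r),.126),atz(m,(c.max()+1,r),.126);print("arch",c.min(),c.max(),(L+R)/2)
for r in(80,110): print(r,[int(v) for v in im[r,280:356:2].mean(1)])
for r in(186,237,339):print(r,atz(m,(320,r),{186:.168,237:.258,339:.258}[r]))
E
```

```text
eef [0.6256 0.0337 0.3945]
192 0
200 1
250 281 357 width 0.03076464039675294 mid y 0.03444604063006669
265 281 357 width 0.03128201234797455 mid y 0.03459137278560211
325 284 354 width 0.0309247082499854 mid y 0.03522501722601533
arch 271 361 [0.6675 0.0362 0.126 ]
arch 271 361 [0.6651 0.0363 0.126 ]
80 [174, 146, 82, 136, 123, 85, 95, 95, 65, 110, 108, 107, 150, 170, 172, 170, 171, 170, 171, 172, 171, 169, 171, 172, 169, 127, 124, 126, 124, 124, 121, 63, 92, 114, 113, 149, 166, 168]
110 [172, 171, 102, 103, 143, 101, 97, 96, 84, 96, 110, 107, 110, 171, 169, 165, 168, 169, 170, 170, 166, 167, 170, 166, 164, 117, 127, 124, 128, 124, 107, 75, 104, 110, 111, 149, 167, 168]
186 [0.6499 0.0339 0.168 ]
237 [0.6524 0.0341 0.258 ]
339 [0.6032 0.0352 0.258 ]
```

Against the arch and the fixed-camera gauge pose, the box needs about +2.5 mm in world y and -2 mm in x. I'll go down part way and look again.

```bash
python3 -m pendant '[[0.02,-0.002,-0.0025,0,0],[0.02,0,0,0.02,0],[0.02,0,0,0.025,0],[0.02,0,0,0.025,0],[0.02,0,0,0.02,0],[0.02,0,0,0.01,0],[0.02,0,0,0,0],[0.02,0,0,0,0],[0.02,0,0,0,0]]'
python3 - <<'E'
from h import *
np.set_printoptions(precision=4,suppress=True)
K,R,t=m=cm("wrist");im,d=bot.read_camera("wrist");go(.6235,.036,.405,-1.1)
P=cloud(m,d,d>0)
a=P[(P[:,2]>.115)&(P[:,2]<.135)&(P[:,0]>.64)&(P[:,0]<.70)&(abs(P[:,1]-.035)<.05)];print("arch",len(a),rect(a) if len(a)>5 else 0)
s,ds=bot.read_camera("scene");s2=s[150:270,270:410]
T,dt=bot.read_camera("top");t2=T[130:270,270:370]
Pt=cloud(cm("top"),dt,dt>0)
cv2.imwrite("pics/c4.png",np.hstack([cv2.resize(im[60:380,180:460],(350,400)),cv2.resize(s2,(440,400),interpolation=2)]))
b=im.astype(int);mk=b[...,0]-b[...,2]>20
for r in(250,265,325):
    c=np.nonzero(mk[r,270:372])[0]+270;L,Q=atz(m,(c.min(),r),.158),atz(m,(c.max()+1,r),.158);print(L[1]-Q[1],(L[1]+Q[1])/2)
E
```

```text
t: 7.05
eef_pos: [0.6243, 0.0381, 0.2963]
tool_rot: [-0.0, 1.0, -0.01, 0.001]
contact_force: [-0.5, 1.1, -1.5]
gripper_width: 0.369
grasp_force: 53.7
turn 0.00 then shift mm [  -0.8    2.2 -108.5] at [0.6244 0.0382 0.2965] psi -1.10 tilt [ 0.0029  0.0004 -1.    ] q [-0.04  0.52 -0.16  1.77  0.11  0.86 -1.84]
arch 4527 (array([0.66 , 0.039]), array([69., 22.]), 89.0)
0.031685560329864734 0.03934494943578231
0.03179969603911448 0.039272674669979316
0.031412804813174384 0.03984248579753563
```

View pics/c4.png

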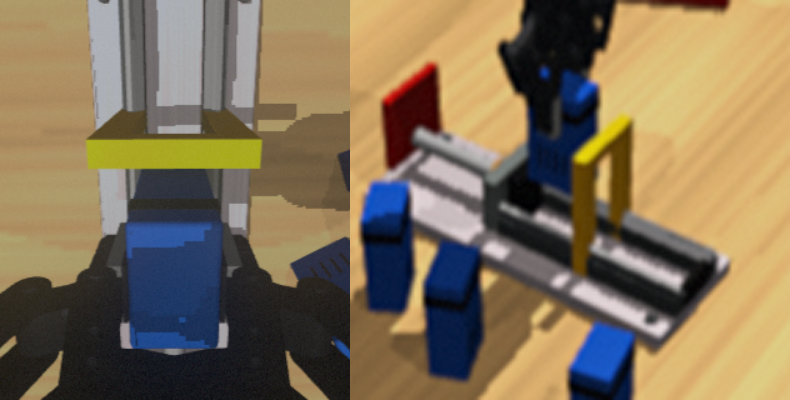

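In the picture the box spans columns 126-223 (middle 174.5) and the arch 88-262 (middle 175), so they are well centred. The scene view shows the box above the bay, between the guide block and the arch. Lowering it now.

```bash
python3 -m pendant '[[0.02,0,0,0.012,0],[0.02,0,0,0.012,0],[0.02,0,0,0.01,0],[0.02,0,0,0.008,0],[0.02,0,0,0.005,0],[0.02,0,0,0.003,0],[0.02,0,0,0,0],[0.02,0,0,0,0]]'
```

```text
t: 7.87
eef_pos: [0.6238, 0.0382, 0.2447]
tool_rot: [-0.0, 1.0, -0.009, 0.0]
contact_force: [0.0, 0.4, -1.4]
gripper_width: 0.369
grasp_force: 53.7
```

```bash
python3 -m pendant '[[0.02,0,0,0.001,0],[0.02,0,0,0.001,0],[0.02,0,0,0,0],[0.02,0,0,0,0]]'; python3 -m pendant '[[0.02,0,0,0.001,0],[0.02,0,0,0,0],[0.02,0,0,0,0]]'
```

```text
t: 8.2
eef_pos: [0.6237, 0.0381, 0.2429]
tool_rot: [-0.0, 1.0, -0.01, 0.0]
contact_force: [0.1, -0.1, -2.0]
gripper_width: 0.364
grasp_force: 53.7
t: 8.45
eef_pos: [0.6238, 0.0381, 0.2422]
tool_rot: [-0.0, 1.0, -0.009, 0.0]
contact_force: [-1.5, -0.1, 4.1]
gripper_width: 0.366
grasp_force: 54.1
```

The force rose by about 6 N, so the box is on the base. Releasing and lifting.

```bash
python3 -m pendant '[[0.036,0,0,0,0],[0.04,0,0,0,0],[0.06,0,0,0,0],[0.06,0,0,0,0],[0.06,0,0,0,0],[0.06,0,0,0,0],[0.06,0,0,-0.02,0],[0.06,0,0,-0.03,0],[0.06,0,0,-0.03,0],[0.06,0,0,-0.03,0],[0.06,0,0,-0.02,0],[0.06,0,0,0,0]]'
python3 - <<'E'
from h import *
np.set_printoptions(precision=4,suppress=True)
m=cm("wrist");im,d=bot.read_camera("wrist");s,ds=bot.read_camera("scene");T,dt=bot.read_camera("top")
for n,mm,dd in(("w",m,d),("t",cm("top"),dt),("s",cm("scene"),ds)):
    P=cloud(mm,dd,dd>0);b=P[(abs(P[:,2]-.1045)<.008)&(P[:,0]>.59)&(P[:,0]<.656)&(abs(P[:,1]-.037)<.03)]
    print(n,len(b),rect(b) if len(b)>5 else 0, np.median(b[:,2]) if len(b) else 0)
    p=P[(P[:,2]>.085)&(P[:,2]<.105)&(P[:,0]>.4)&(P[:,0]<.5)&(abs(P[:,1]-.04)<.06)];print("plate",len(p),rect(p) if len(p)>5 else 0)
cv2.imwrite("pics/c5.png",np.hstack([cv2.resize(im[60:380,180:460],(350,400)),cv2.resize(s[150:270,270:410],(440,400),interpolation=2)]))
go(.430,.0385,.35,-1.1)
E
```

```text
t: 9.45
eef_pos: [0.625, 0.0384, 0.3771]
tool_rot: [-0.001, 1.0, -0.01, 0.004]
contact_force: [-0.1, 0.3, -0.2]
gripper_width: 0.704
grasp_force: 0.0
w 2035 (array([0.626, 0.041]), array([49., 32.]), -0.9) 0.1046208056535355
plate 483 (array([0.47 , 0.043]), array([69.,  4.]), 89.7)
t 0 0 0
plate 29 (array([0.465, 0.067]), array([14.,  9.]), -88.5)
s 153 (array([0.622, 0.036]), array([44., 36.]), 0.6) 0.1027095039595037
plate 119 (array([0.467, 0.039]), array([72., 13.]), 89.3)
turn 0.01 then shift mm [-193.3    3.3   21.3] at [0.6233 0.038  0.3713] psi -1.09 tilt [-0.0005 -0.0002 -1.    ] q [-0.03  0.43 -0.17  1.71  0.08  1.01 -1.82]
```

View pics/c5.png

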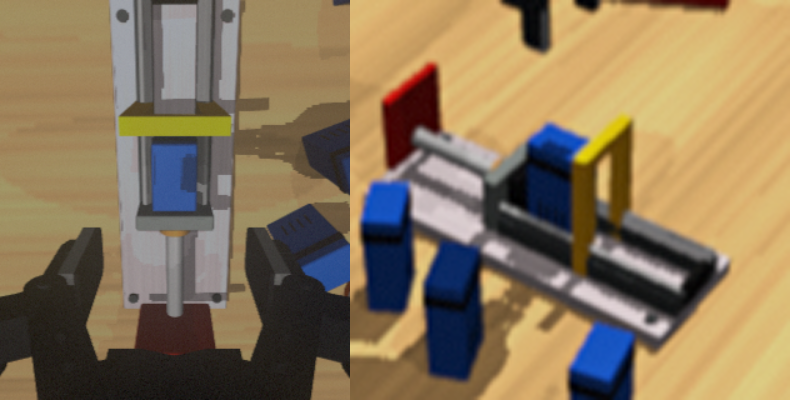

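The box stands released in the bay, at wrist-crop (174,177) and scene-crop (555,175), with its top at z = 0.105 so it is seated. Next, behind the red plate with the fingers shut.

```bash
python3 -m pendant '[[0,-0.024,0.0015,0,0],[0,-0.024,0,0,0],[0,-0.024,0,0,0],[0,-0.024,0,0,0],[0,-0.024,0,0,0],[0,-0.024,0,0,0],[0,-0.024,0,0,0],[0,-0.024,0,0,0],[0,0,0,0.02,0],[0,0,0,0.02,0],[0,0,0,0.02,0],[0,0,0,0,0]]' 40
python3 - <<'E'
from h import *
go(.432,.040,.223,-1.1)
E
```

```text
t: 10.6
eef_pos: [0.4295, 0.0398, 0.3078]
tool_rot: [0.001, 1.0, -0.009, -0.004]
contact_force: [-0.3, -1.3, 0.1]
gripper_width: 0.001
grasp_force: 0.0
turn 0.03 then shift mm [ 2.5 -0.2 84.8] at [0.4295 0.0398 0.3078] psi -1.07 tilt [-0.0081 -0.0013 -1.    ] q [-0.04  0.23 -0.22  2.19  0.07  0.74 -1.9 ]
```

```bash
python3 -m pendant '[[0,0.001,0,0.02,0],[0,0,0,0.02,0],[0,0,0,0.02,0],[0,0,0,0.02,0],[0,0,0,0.005,0],[0,0,0,0,0],[0,0,0,0,0]]'
python3 - <<'E'
from h import *
go(.432,.040,.223,-1.1)
im,d=bot.read_camera("wrist");s,ds=bot.read_camera("scene")
cv2.imwrite("pics/c6.png",np.hstack([cv2.resize(im[0:400,120:520],(400,400)),cv2.resize(s[130:260,250:390],(400,371),interpolation=2).repeat(1,0)[:371] if 0 else cv2.resize(s[130:260,250:390],(400,400),interpolation=2)]))
E
```

```text
t: 11.18
eef_pos: [0.4329, 0.0403, 0.2271]
tool_rot: [0.0, 1.0, -0.009, -0.0]
contact_force: [-0.1, 0.3, -0.3]
gripper_width: 0.001
grasp_force: 0.0
turn 0.01 then shift mm [-0.9  0.3  4.1] at [0.4329 0.0403 0.2271] psi -1.09 tilt [-4.e-04 -1.e-04 -1.e+00] q [-0.07  0.38 -0.19  2.24  0.14  0.53 -1.96]
```

View pics/c6.png

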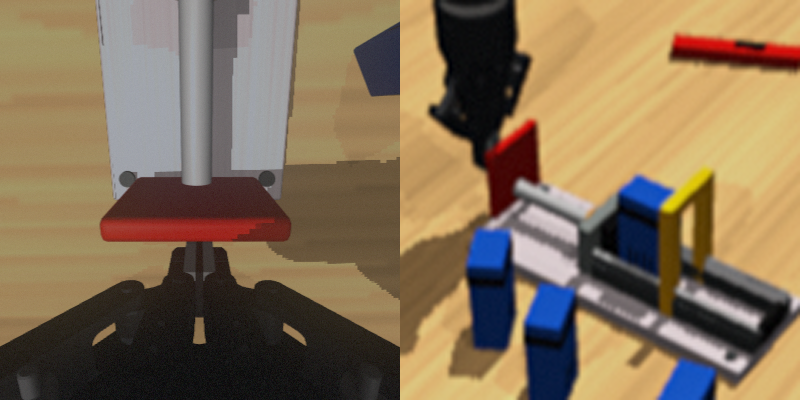

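The shut fingers (200,265) are centred behind the red plate (columns 100-290), and the box still stands in the bay. Pushing slowly.

```bash
python3 -m pendant '[[0,0.005,0,0,0],[0,0.005,0,0,0],[0,0.005,0,0,0],[0,0.005,0,0,0],[0,0.005,0,0,0],[0,0.005,0,0,0],[0,0.005,0,0,0],[0,0.005,0,0,0],[0,0.005,0,0,0],[0,0.005,0,0,0],[0,0.005,0,0,0],[0,0.005,0,0,0]]'
python3 -m pendant '[[0,0.005,0,0,0],[0,0.005,0,0,0],[0,0.005,0,0,0],[0,0.005,0,0,0],[0,0,0,0,0]]'
```

```text
t: 12.28
eef_pos: [0.4913, 0.039, 0.226]
tool_rot: [0.0, 1.0, -0.009, -0.003]
contact_force: [-8.8, 1.3, 4.4]
gripper_width: -0.002
grasp_force: 0.0
t: 12.7
eef_pos: [0.5118, 0.0386, 0.2259]
tool_rot: [0.0, 1.0, -0.009, -0.002]
contact_force: [-5.9, 0.4, 1.9]
gripper_width: -0.002
grasp_force: 0.0
```

```bash
python3 -m pendant '[[0,0.004,0,0,0],[0,0.004,0,0,0],[0,0.004,0,0,0],[0,0.003,0,0,0],[0,0.002,0,0,0],[0,0,0,0,0]]'
python3 -m pendant '[[0,0.002,0,0,0],[0,0.002,0,0,0],[0,0,0,0,0],[0,0,0,0,0]]'
```

```text
t: 13.2
eef_pos: [0.5281, 0.0383, 0.2257]
tool_rot: [0.001, 1.0, -0.009, -0.003]
contact_force: [-7.4, 0.2, 0.9]
gripper_width: 0.001
grasp_force: 0.0
t: 13.53
eef_pos: [0.5311, 0.0382, 0.2254]
tool_rot: [0.001, 1.0, -0.009, -0.004]
contact_force: [-10.9, 1.4, 2.4]
gripper_width: 0.003
grasp_force: 0.0
```

```bash
python3 -m pendant '[[0,0.002,0,0,0],[0,0.002,0,0,0],[0,0,0,0,0]]'
python3 -m pendant '[[0,0.002,0,0,0],[0,0,0,0,0],[0,0,0,0,0]]'
```

```text
t: 13.78
eef_pos: [0.5322, 0.0381, 0.224]
tool_rot: [0.001, 1.0, -0.009, -0.008]
contact_force: [-19.4, -0.1, 3.9]
gripper_width: -0.001
grasp_force: 0.0
t: 14.03
eef_pos: [0.5328, 0.0379, 0.2233]
tool_rot: [0.002, 1.0, -0.009, -0.01]
contact_force: [-23.1, 0.9, 3.6]
gripper_width: -0.003
grasp_force: 0.0
```

The arm has stopped advancing while the force rises (23 N), so the plunger is at the end of its stroke. Holding and looking.

```bash
python3 -m pendant '[[0,0.001,0,0,0],[0,0,0,0,0],[0,0,0,0,0],[0,0,0,0,0],[0,0,0,0,0],[0,0,0,0,0],[0,0,0,0,0],[0,0,0,0,0],[0,0,0,0,0],[0,0,0,0,0]]'
python3 - <<'E'
from h import *
s,ds=bot.read_camera("scene");T,dt=bot.read_camera("top");w,dw=bot.read_camera("wrist")
for n,dd in(("top",dt),("scene",ds),("wrist",dw)):
    P=cloud(cm(n),dd,dd>0);b=P[(abs(P[:,2]-.104)<.007)&(P[:,0]>.672)&(P[:,0]<.77)&(abs(P[:,1]-.037)<.04)]
    print(n,len(b),rect(b) if len(b)>5 else 0)
    p=P[(P[:,2]>.08)&(P[:,2]<.106)&(P[:,0]>.50)&(P[:,0]<.6)&(abs(P[:,1]-.037)<.045)]
    print(" plate",len(p),rect(p) if len(p)>5 else 0)
cv2.imwrite("pics/c7.png",np.hstack([cv2.resize(T[110:250,250:390],(400,400)),cv2.resize(s[130:260,270:410],(400,400),interpolation=2)]))
E
```

```text
t: 14.87
eef_pos: [0.533, 0.0379, 0.2232]
tool_rot: [0.002, 1.0, -0.009, -0.011]
contact_force: [-26.3, 1.0, 6.5]
gripper_width: 0.001
grasp_force: 0.0
top 280 (array([0.7  , 0.036]), array([50., 31.]), 1.0)
 plate 0 0
scene 196 (array([0.699, 0.04 ]), array([60., 46.]), -6.7)
 plate 232 (array([0.541, 0.04 ]), array([77., 37.]), 83.9)
wrist 0 0
 plate 13120 (array([0.537, 0.039]), array([77., 37.]), 88.6)
```

View pics/c7.png

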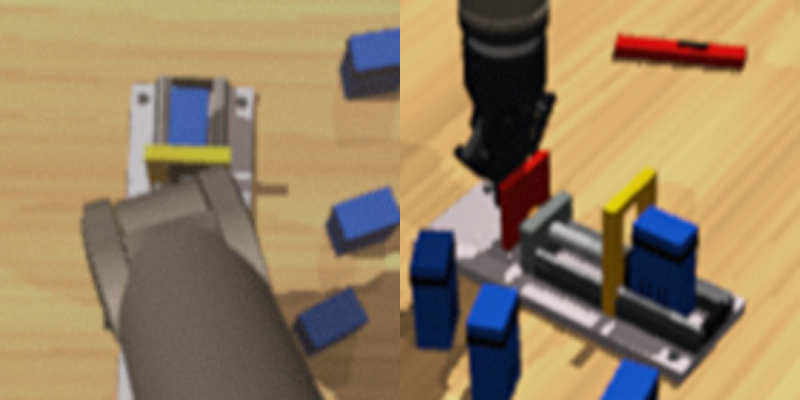

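The box stands upright beyond the arch at scene-crop (665,260) and top-crop (188,115). Its centre is at x = 0.700, about 36 mm past the arch's centre. That matches the full stroke, so I'll back off evenly.

```bash
python3 -m pendant '[[0,-0.006,0,0,0],[0,-0.008,0,0,0],[0,-0.01,0,0,0],[0,-0.01,0,0,0],[0,-0.01,0,0,0],[0,-0.01,0,0,0],[0,-0.01,0,0,0],[0,-0.01,0,0,0],[0,-0.01,0,0,0],[0,-0.01,0,0,0],[0,-0.008,0,0,0],[0,-0.006,0,0,0]]'
python3 -m pendant '[[0,0,0,0,0],[0,0,0,0,0],[0,0,0,0,0]]'
```

```text
t: 16.02
eef_pos: [0.4323, 0.0404, 0.2271]
tool_rot: [-0.0, 1.0, -0.009, 0.001]
contact_force: [-0.6, -0.3, 0.7]
gripper_width: 0.002
grasp_force: 0.0
t: 16.27
eef_pos: [0.4334, 0.0404, 0.227]
tool_rot: [-0.0, 1.0, -0.01, 0.001]
contact_force: [0.4, 0.5, -0.7]
gripper_width: 0.004
grasp_force: 0.0
```

Clear of the plate. Lifting and checking.

```bash
python3 -m pendant '[[0,0,0,-0.02,0],[0,0,0,-0.03,0],[0,0,0,-0.03,0],[0,0,0,-0.03,0],[0,0,0,-0.03,0],[0,0,0,0,0],[0,0,0,0,0],[0,0,0,0,0]]'
python3 - <<'E'
from h import *
s,ds=bot.read_camera("scene");T,dt=bot.read_camera("top")
for n,dd in(("top",dt),("scene",ds)):
    P=cloud(cm(n),dd,dd>0);b=P[(abs(P[:,2]-.104)<.007)&(P[:,0]>.672)&(P[:,0]<.77)&(abs(P[:,1]-.037)<.04)]
    print(n,len(b),rect(b) if len(b)>5 else 0)
    p=P[(P[:,2]>.085)&(P[:,2]<.105)&(P[:,0]>.4)&(P[:,0]<.56)&(abs(P[:,1]-.04)<.05)]
    print(" plate",len(p),rect(p) if len(p)>5 else 0)
    im0=np.load(n+".npz")["im"]
    for k in("jar","glue","knife"): print(k,[np.round(r["at"]) for r in bot.trace(k,n)[:1]])
cv2.imwrite("pics/c8.png",np.hstack([cv2.resize(T[110:290,250:490],(400,300)),cv2.resize(s[130:310,180:420],(400,300),interpolation=2)]))
E
```

```text
t: 16.93
eef_pos: [0.4327, 0.0401, 0.3664]
tool_rot: [0.0, 1.0, -0.01, 0.0]
contact_force: [0.2, 0.0, -0.6]
gripper_width: -0.0
grasp_force: 0.0
top 278 (array([0.699, 0.037]), array([50., 31.]), 1.0)
 plate 0 0
jar [array([471., 235.])]
glue []
knife [array([165., 243.])]
scene 201 (array([0.7  , 0.042]), array([54., 50.]), 1.9)
 plate 119 (array([0.467, 0.038]), array([71., 14.]), 89.6)
jar [array([199., 290.])]
glue [array([232., 237.])]
knife [array([368., 146.])]
```

View pics/c8.png

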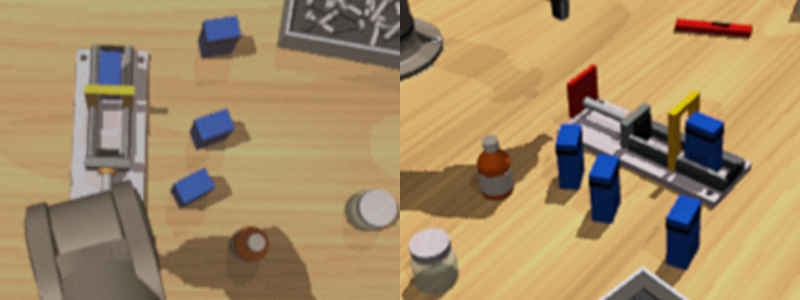

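The box stands beyond the arch at scene-crop (705,140), and the plate is back at its rest position, x = 0.467 (the same as at the start). The jar, glue bottle and knife have not moved.

```bash
python3 -c "
from station import bot
print(bot.hand_in())"
```

```text
the job is handed in; nothing more can be done
None
```

The job is handed in at about 17 s: the rightmost blue box was pushed through the gauge and stands upright beyond the arch, the plunger has sprung fully back, and the jar, glue bottle and knife are where they were.

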